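Reset the hold-down screw of a jig and lock its jam nut

ROBOT

A 6-joint arm with a two-finger parallel gripper is mounted at the origin on a cart in front of the work surface, level with it; the furniture and walls round the work are solid. World frame = base frame: x ahead of the robot, y to its left, z up, the work surface at z = 0. Lengths are in m, angles in rad, forces in N, time in s.
With the tool pointing down it reaches from about 0.375 to 0.825 m from the base axis. Payload 5.5 kg.
Tool frame: the origin (TCP) lies midway between the tips of the shut fingers; the grasp point (between the pads) lies 19 mm behind it; z points along the fingers, y is the line along which they close (so a half turn about z gives the same grasp; the last joint's range is limited). The gripper opens to 85 mm and grips with 20 to 120 N. Pads are 22 mm wide; open, the fingers measure 114 mm over their backs; the gripper's body (76 mm by 85 mm) begins 54 mm behind the grasp point. The pads swing forward as they close: fully open they stand 13 mm farther back than shut.
Start: joints at [1.273, 0.314, -0.047, 1.21, 0, 1.571], TCP at [0.176, 0.574, 0.194] pointing down, gripper open.
Joint ranges: [-2.67, 2.67], [-0.69, 1.73], [-1.03, 1.25], [-2.08, 2.16], [-1.42, 1.45], [-3.14, 3.14]. Speed limits (rad/s): [2.39, 2.39, 3.01, 3.14, 3.14, 3.14].

INTERFACE

Orientations are given as a unit quaternion [w, x, y, z].
In Python, from rig import ctrl, imaging gives the robot as it stands. The module is installed in compiled form; this text tells all that it offers.
- The arm moves only by the tool servo_tool, never from a script. Its argument "plan" is a list that holds one entry, the list of rows, each a list of 7 numbers: the turn, a rotation vector about the world's x, y, z each as a share of 30 degrees, from -1 to 1, then the shift along the world's x, y, z each as a share of 2 cm, from -1 to 1, then the opening, from 0 (shut) to 1 (fully open). A call has exactly 8 rows; each row shifts and turns the commanded pose from where the row before left it; what a row does not reach is not made up. A row lasts 1/10 s, in which the tool goes at most 50 mm and 8.59 degrees, less where a joint would pass 70% of its speed; a pose out of reach is approached as far as the arm can. A call with a number of a shift or a turn outside -1 to 1 is refused whole. A call with a gripper value outside its range is refused whole. The fingers move at their own pace and stop on an object; "squeeze" is the grip in N (left out, the last holds). Time passes only in rows, so rows that do not move let the fingers close, or fill a call up. It gives the time, the measured TCP pose, the force, the opening and the grip force at its end, in the units of the state.
- ctrl.state(): the state, without advancing time (a new reading comes with each control period).
- imaging.get_image(name): name is "side" or "top"; returns a dict with "pixels" (400x640x3 uint8, blue, green, red), "fov_y" (degrees; the focal length in pixels is half the picture's height over the tangent of half this angle, whatever the lens; pixels are square), "cx", "cy" (the principal point, pixels), "rvec" (rotation vector, rad) and "tvec" (3), from world to camera coordinates, as OpenCV has them. Camera axes: x right, y down, z forward; pixel columns grow to the right and rows downward; lengths in m; the calibration is good to about 2 mm. A picture is of the moment at which its call begins. There is no depth.
- ctrl.finish_job(): hands the job in; it is judged then, once.
The state is a dict: "time": time; "joints": joint angles; "qvel": joint speeds; "joint_torque": joint torques, N m; "eef_pos": TCP position; "ee_rot": TCP orientation; "ft_force": force on the tool from outside, world axes, zero at the start; "moment": the same for the moment, N m; "opening": finger opening in m; "finger_force": force on a finger pad.
Only numpy, scipy, OpenCV 4.12 (cv2) and the standard library are available. Lean on these libraries where they do the work, as an engineer would, in place of code of your own. Each camera call takes 0.05 s, during which the arm holds its last target. There are 200 camera calls.

TASK

The hold-down screw of the jig no longer reaches the wood block under it. Swing the lever of the jam nut counter-clockwise (from above) until the nut is quite loose, turn the screw clockwise by its T-bar until its foot bears on the block with about 25 N (at least 8, at most 60), then swing the lever clockwise again until the nut is firmly tight, without straining it. Leave the block in its nest and the other tools where they lie.

Things in the scene. Friction and masses are not known exactly. Their poses are not given: they have to be found in the camera images.
- tbar_mid (a point): Centre of the steel T-bar on top of the hold-down screw, on the vertical screw axis, about 162 mm above the bench. The bar is 54 mm long (along this frame's x axis), 14 mm wide, 12 mm high; a 12 mm threaded spindle goes down from its middle. This frame turns with the screw. Clockwise from above lowers the screw by 3.2 mm per rad.
- lever_knob (a point): Centre of the black upright knob at the end of the jam nut's lever: a vertical round post, 16 mm in diameter, 37 mm high, centre 129 mm above the bench, its upper 26 mm free above the lever bar, 80 mm from the screw axis. x axis: along the lever, away from the screw axis. It sweeps in a level circle about the screw axis; at the start it points towards the robot. Clockwise from above tightens.
- jam_nut (a joint): Nut angle, rad, growing clockwise from above (tightening); stops -1.1 and 0.6; tight near 0 at the start. Friction 0.4 N m (5 N at the knob), not felt once held still. It meets its seat somewhere in -0.45..-0.15 (unknown); from there torque grows 1 N m per rad. 8 to 11 N at the moving knob (2.5 to 4 N more than loose) is firmly tight; over 12 N strains it. 0.3 rad before the seat it is loose.
- jam_shoe: The part hidden inside the jig's arm through which the tightened nut grips the screw; not to be seen or touched. Its force on the screw is the nut's clamping force: 10 N for each 0.1 rad of nut turn past its seat.
- stop_foot: The sliding spindle with its round black rubber foot (26 mm diameter) under the jig's arm, and the T-bar screw it carries. Its own origin is of no use; it moves only straight up and down.
- adjuster: The rotating screw with the T-bar (origin of no use). With the nut loose it turns against 0.16 N m of friction (none of it, or reversed, once held still); pressing on the block adds 0.0032 N m per N of foot force (25 N: 0.08 N m more). Let go, friction keeps up to about 50 N of foot force. A tight nut locks it.
- foot_face (a point): Centre of the flat underside of the rubber foot, on the screw axis. At the start it is 2 to 4 mm above the block: 0.6 to 1.3 rad of turn bring it to touch. From there the rubber gives 1 mm for each 60 N, i.e. about 19 N for each 0.1 rad of turn.
- block: The pine block, 45 x 120 x 45 mm, lying in its nest between wooden strips on the jig's plywood base (18 mm thick), under the foot. Origin at the centre of its underside, long side along y; its top is 45 mm above that (63 mm above the bench).
- screwdriver_mid (a point): Bystander: red-handled screwdriver, 198 mm long, on the bench to the right of the jig; the middle of its length, half-way up.
- pliers_mid (a point): Bystander: pliers with red handles, 174 mm long, on the bench to the left of the jig; middle, half-way up.
- tape_measure_mid (a point): Bystander: grey tape measure standing upright, 43 x 100 x 77 mm, to the right of the jig; middle, half-way up.
- marker_mid (a point): Bystander: white marker with a black cap, 132 mm long, 16 mm thick, lying on the front of the jig's base; middle.
Not all that is in view belongs to the job. Leave any black, turquoise or yellow look-alike of the block alone.

How it is judged:
By the outcome, as a careful person would: the job done as asked, in the order asked, and still so for the second after the job is handed in, with the robot touching nothing.
It also fails if it takes over 61 s, if anything falls off the work surface, if the arm or the gripper's body presses on something with over 40 N, if the wrist force passes 120 N, or if a joint passes its speed limit or range.

## Working session

There is one attempt and no reset: what is moved stays moved. The work goes in short steps, Python scripts to look and compute and a tool call to move; the robot and the scene stay as the last step left them, time stands still between calls to the robot, and variables do not carry over. Pictures are saved under pics/ and viewed, at most 10 in all, crops included, and the job is handed in when it is done.

Besides the shell and the picture viewer there is one more tool, called after "Emit:" as name(argument=value, ...) on one line, values as JSON. servo_tool: Moves the arm, as the interface text tells. Its arguments: {"type":"object","properties":{"plan":{"type":"array"},"squeeze":{"type":"number"}},"required":["plan"]}

```bash
mkdir -p pics
cat > h.py <<'E'
import numpy as np,cv2
from rig import ctrl,imaging
def cam(n):
    d=imaging.get_image(n); f=200/np.tan(np.radians(d['fov_y'])/2)
    K=np.array([[f,0,d['cx']],[0,f,d['cy']],[0,0,1]]); R=cv2.Rodrigues(np.array(d['rvec'],float))[0]
    return d['pixels'],K,R,np.array(d['tvec'],float).ravel()
def ray(c,u,v):
    _,K,R,t=c; return -R.T@t, R.T@np.linalg.inv(K)@np.array([u,v,1.])
def onz(c,u,v,z):
    o,d=ray(c,u,v); return o+d*(z-o[2])/d[2]
def proj(c,p):
    _,K,R,t=c; q=K@(R@np.array(p,float)+t); return q[:2]/q[2]
E
python3 - <<'E'
from h import *
for n in('side','top'):
    c=cam(n); cv2.imwrite(f'pics/{n}0.png',c[0]); print(n,c[1][0,0],-c[2].T@c[3],c[2][2])
s=ctrl.state();print({k:np.round(v,3) for k,v in s.items()})
E
```

```text
side 375.3004083972387 [ 0.28001933 -0.86969591  1.20486261] [ 0.16582959  0.60032973 -0.78237124]
top 450.03459459956343 [ 0.40482491 -0.07325458  1.40500494] [ 0.06776116  0.00898344 -0.99766113]
{'time': np.float64(0.1), 'joints': array([ 1.273,  0.314, -0.048,  1.21 ,  0.   ,  1.571]), 'qvel': array([ 0.003, -0.002,  0.003, -0.001, -0.001, -0.002]), 'joint_torque': array([-1.0000e-03, -5.4077e+01,  3.4054e+01,  1.1000e-02,  0.0000e+00,
        0.0000e+00]), 'eef_pos': array([0.176, 0.573, 0.193]), 'ee_rot': array([-0.   ,  0.148,  0.989, -0.001]), 'ft_force': array([-0.584,  0.351, -0.158]), 'moment': array([ 0.004, -0.032, -0.024]), 'finger_force': np.float64(0.0), 'opening': np.float64(0.085)}
```

View pics/side0.png

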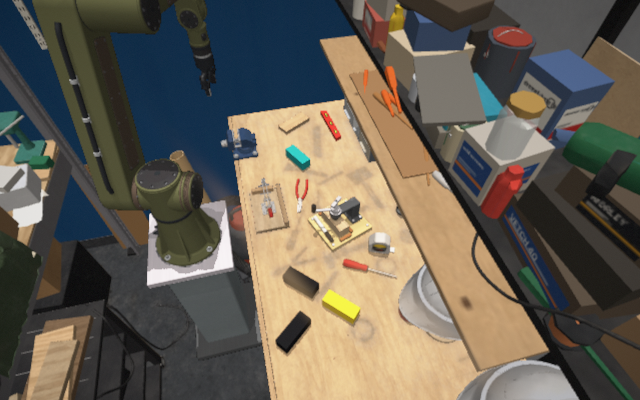

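View pics/top0.png

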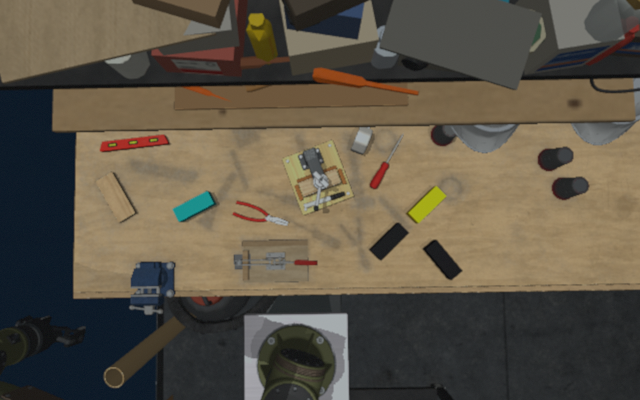

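The jig with the T-bar, lever and pine block is at top (318,180) and side (340,220). The toggle-clamp fixture at top (275,260) has no T-bar or plywood base with a nest, so it isn't the one meant. I'll confirm this in an enlarged crop.

Run:
```python
import cv2,numpy as np
t=cv2.imread('pics/top0.png')[135:225,270:370]; s=cv2.imread('pics/side0.png')[185:255,295:385]
a=cv2.resize(t,(500,450),interpolation=cv2.INTER_CUBIC)
b=cv2.resize(s,None,fx=3.3,fy=3.3,interpolation=cv2.INTER_CUBIC)
o=np.zeros((450,800,3),np.uint8);o[:,:500]=a;o[:b.shape[0],500:500+b.shape[1]]=b[:,:300];cv2.imwrite('pics/crop.png',o)
```

```text
(no output)
```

View pics/crop.png

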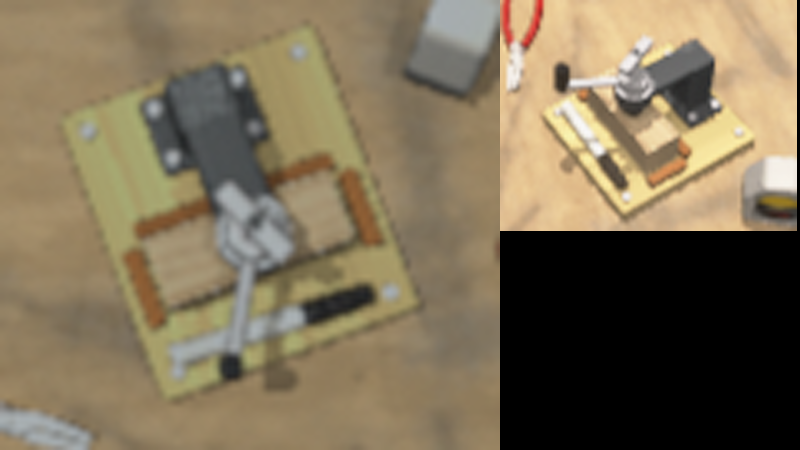

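The crop confirms the jig. The T-bar runs from about (230,190) to (283,253) in the crop. The black knob is at (231,365), the lever points to the robot, and the marker lies beneath it.

Run:
```python
from h import *
c=cam('top'); s=cam('side')
P=lambda x,y,z:onz(c,270+x/5-.4,135+y/5-.4,z)
S=lambda x,y,z:onz(s,295+(x-500)/3.3-.35,185+y/3.3-.35,z)
a,b=P(230,190,.168),P(283,253,.168);k=P(231,365,.147)
print('T',a,b,(a+b)/2,np.linalg.norm(a-b),np.degrees(np.arctan2(*(b-a)[1::-1])));print('knob',k,np.linalg.norm(k-(a+b)/2))
print('nut',P(247,232,.13))
print('side T',S(646,41,.168),S(628,62,.168),'knob',S(562,67,.147),S(562,78,.129))
for q in [(100,170,.03)]:pass
print('arm dir',P(205,100,.12),P(250,220,.12))
# blob of dark knob in top
```

```text
T [ 0.56453527 -0.07027506  0.168     ] [ 0.52901139 -0.09893742  0.168     ] [ 0.54677333 -0.08460624  0.168     ] 0.045645110179736936 -141.1017535106217
knob [ 0.46867248 -0.06911258  0.147     ] 0.08234558590868786
nut [ 0.54519869 -0.0794553   0.13      ]
side T [ 0.56342891 -0.07115361  0.168     ] [ 0.53680383 -0.09430184  0.168     ] knob [ 0.47074441 -0.0681544   0.147     ] [ 0.47039377 -0.06932523  0.129     ]
arm dir [ 0.62319053 -0.05663766  0.12      ] [ 0.5531937 -0.081347   0.12     ]
```

Emit:
servo_tool(plan=[[[0,0,0.03,0.5,-1,0.35,1],[0,0,0.03,0.5,-1,0.35,1],[0,0,0.03,0.5,-1,0.35,1],[0,0,0.03,0.5,-1,0.35,1],[0,0,0.03,0.5,-1,0.35,1],[0,0,0.03,0.5,-1,0.35,1],[0,0,0.03,0.5,-1,0.35,1],[0,0,0.03,0.5,-1,0.35,1]]])

```text
time: 1.0
eef_pos: [0.2563, 0.4126, 0.2502]
ee_rot: [-0.0, 0.086, 0.996, -0.0]
ft_force: [1.5, 0.5, 0.3]
opening: 0.0853
finger_force: 0.0
```

Emit:
servo_tool(plan=[[[0,0,0,0.5,-1,0,1],[0,0,0,0.5,-1,0,1],[0,0,0,0.5,-1,0,1],[0,0,0,0.5,-1,0,1],[0,0,0,0.5,-1,0,1],[0,0,0,0.5,-1,0,1],[0,0,0,0.5,-1,0,1],[0,0,0,0.5,-1,0,1]]])

```text
time: 1.8
eef_pos: [0.3363, 0.2527, 0.2499]
ee_rot: [0.0, 0.086, 0.996, -0.0]
ft_force: [0.3, 0.2, -0.6]
opening: 0.0856
finger_force: 0.0
```

Emit:
servo_tool(plan=[[[0,0,0,0.5,-1,0,0.6],[0,0,0,0.5,-1,0,0.6],[0,0,0,0.5,-1,0,0.6],[0,0,0,0.5,-1,0,0.6],[0,0,0,0.5,-1,0,0.6],[0,0,0,0.5,-1,0,0.6],[0,0,0,0.5,-1,0,0.6],[0,0,0,0.5,-1,0,0.6]]])

```text
time: 2.6
eef_pos: [0.4162, 0.0927, 0.2499]
ee_rot: [-0.0, 0.086, 0.996, 0.0]
ft_force: [0.4, 0.9, -0.1]
opening: 0.051
finger_force: 0.0
```

```bash
python3 -c "
from h import *
s=ctrl.state();print({k:np.round(v,3) for k,v in s.items()})"
```

```text
{'time': np.float64(2.6), 'joints': array([ 0.219, -0.034, -0.324,  1.28 ,  0.   ,  0.391]), 'qvel': array([-0.512,  0.098,  0.091, -0.005,  0.002, -0.51 ]), 'joint_torque': array([ 3.0950e+00, -3.3209e+01,  3.3827e+01,  1.6700e-01, -2.7000e-02,
        5.3200e-01]), 'eef_pos': array([0.416, 0.093, 0.25 ]), 'ee_rot': array([-0.   ,  0.086,  0.996,  0.   ]), 'ft_force': array([ 0.434,  0.93 , -0.125]), 'moment': array([ 0.001,  0.018, -0.017]), 'finger_force': np.float64(0.0), 'opening': np.float64(0.051)}
```

Emit:
servo_tool(plan=[[[0,0,0,0.34,-1,0,0.6],[0,0,0,0.34,-1,0,0.6],[0,0,0,0.34,-1,0,0.6],[0,0,0,0.34,-1,0,0.6],[0,0,0,0.34,-1,0,0.6],[0,0,0,0.34,-1,0,0.6],[0,0,0,0.34,-1,0,0.6],[0,0,0,0.34,-1,0,0.6]]])

```text
time: 3.4
eef_pos: [0.4705, -0.0672, 0.2499]
ee_rot: [-0.0, 0.086, 0.996, 0.0]
ft_force: [0.8, 0.5, 0.1]
opening: 0.0515
finger_force: 0.0
```

Emit:
servo_tool(plan=[[[0,0,0,0,0,-1,0.6],[0,0,0,0,0,-1,0.6],[0,0,0,0,0,-1,0.6],[0,0,0,0,0,-0.8,0.6],[0,0,0,0,0,-0.4,0.6],[0,0,0,0,0,0,0.6],[0,0,0,0,0,0,0.6],[0,0,0,0,0,0,0.6]]])

```text
time: 4.2
eef_pos: [0.4712, -0.0665, 0.167]
ee_rot: [0.001, 0.086, 0.996, -0.0]
ft_force: [-0.6, -1.0, 0.6]
opening: 0.0511
finger_force: 0.0
```

Run:
```python
from h import *
a=[]
for n,k in(('top',(.5,-.08,.15)),('side',(.5,-.08,.15))):
    c=cam(n);u,v=proj(c,k).astype(int);a.append(cv2.resize(c[0][v-45:v+45,u-40:u+40],None,fx=5,fy=5,interpolation=cv2.INTER_CUBIC));print(u,v)
cv2.imwrite('pics/k1.png',np.hstack(a))
```

```text
319 196
322 205
```

View pics/k1.png

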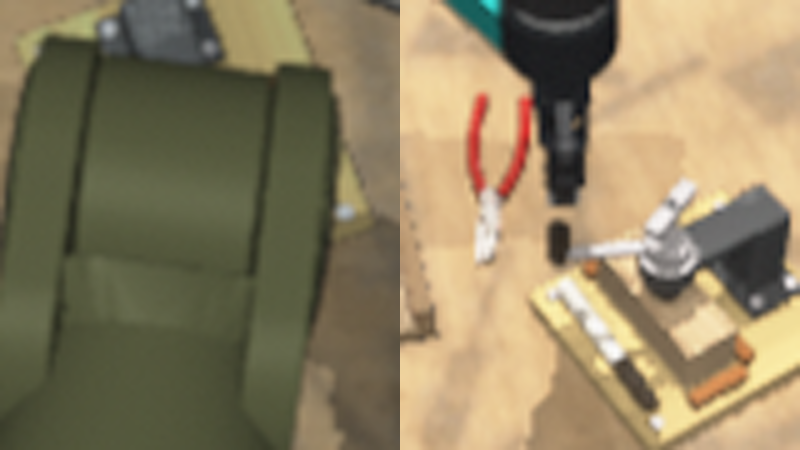

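The side view shows the knob at crop (558,243), directly under the fingers at (563,190). The alignment is good, so I'll descend.

Emit:
servo_tool(plan=[[[0,0,0,0,0,-0.5,0.6],[0,0,0,0,0,-0.5,0.6],[0,0,0,0,0,-0.5,0.6],[0,0,0,0,0,-0.5,0.6],[0,0,0,0,0,0,0.28],[0,0,0,0,0,0,0.28],[0,0,0,0,0,0,0.28],[0,0,0,0,0,0,0.28]]], squeeze=20)

```text
time: 5.1
eef_pos: [0.4709, -0.0665, 0.1265]
ee_rot: [0.0, 0.086, 0.996, -0.0]
ft_force: [-0.1, 0.7, 1.0]
opening: 0.0238
finger_force: 0.0
```

```bash
python3 -c "
import numpy as np
A=np.array([.547,-.083]);
r=.08
for d in range(0,60,6):
    t=np.radians(169.7+d);print(d,np.round(A+r*np.array([np.cos(t),np.sin(t)]),4))
from h import *
s=ctrl.state();print({k:np.round(s[k],3) for k in('time','eef_pos','ft_force','moment','opening')})"
```

```text
0 [ 0.4683 -0.0687]
6 [ 0.4672 -0.077 ]
12 [ 0.467  -0.0854]
18 [ 0.4677 -0.0937]
24 [ 0.4693 -0.1019]
30 [ 0.4717 -0.11  ]
36 [ 0.4749 -0.1177]
42 [ 0.4789 -0.125 ]
48 [ 0.4837 -0.1319]
54 [ 0.4892 -0.1383]
{'time': np.float64(5.1), 'eef_pos': array([ 0.471, -0.066,  0.126]), 'ft_force': array([-0.102,  0.717,  0.998]), 'moment': array([ 0.046, -0.037, -0.001]), 'opening': np.float64(0.024)}
```

Emit:
servo_tool(plan=[[[0,0,0.113,-0.035,-0.235,0,0.28],[0,0,0.113,-0.02,-0.235,0,0.28],[0,0,0.113,-0.007,-0.237,0,0.28],[0,0,0.113,0.007,-0.237,0,0.28],[0,0,0.113,0.02,-0.235,0,0.28],[0,0,0.113,0.035,-0.235,0,0.28],[0,0,0.113,0.05,-0.23,0,0.28],[0,0,0.113,0.06,-0.23,0,0.28]]])

```text
time: 5.9
eef_pos: [0.473, -0.1042, 0.1264]
ee_rot: [0.0, -0.151, 0.989, -0.0]
ft_force: [0.1, -1.1, 0.5]
opening: 0.024
finger_force: 0.0
```

Emit:
servo_tool(plan=[[[0,0,0.113,0.075,-0.225,0,0.28],[0,0,0.113,0.09,-0.22,0,0.28],[0,0,0.113,0.1,-0.215,0,0.28],[0,0,0.113,0.115,-0.21,0,0.28],[0,0,0.113,0.125,-0.2,0,0.28],[0,0,0.113,0.14,-0.19,0,0.28],[0,0,0.113,0.15,-0.185,0,0.28],[0,0,0.113,0.16,-0.175,0,0.28]]])

```text
time: 6.7
eef_pos: [0.4922, -0.1366, 0.1264]
ee_rot: [0.0, -0.379, 0.925, -0.0]
ft_force: [0.3, 0.1, 0.4]
opening: 0.024
finger_force: 0.0
```

Run:
```python
from h import *
a=[]
for n,k in(('top',(.5,-.08,.15)),('side',(.5,-.08,.15))):
    c=cam(n);u,v=proj(c,k).astype(int);a.append(cv2.resize(c[0][v-45:v+45,u-40:u+40],None,fx=5,fy=5,interpolation=cv2.INTER_CUBIC))
    print(n,u,v,proj(c,ctrl.state()['eef_pos'])-(u-40,v-45))
cv2.imwrite('pics/k2.png',np.hstack(a))
```

```text
top 319 196 [60.55843814 48.10141503]
side 322 205 [42.06405277 62.33625242]
```

View pics/k2.png

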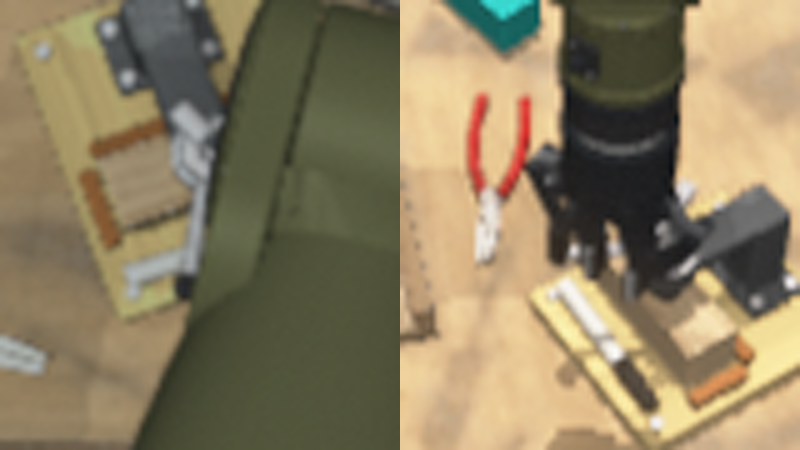

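Run:
```python
from h import *
c=cam('side');o=np.array([322-40,205-45])
f=lambda p:np.round((proj(c,p)-o)*5+[400,0])
for p in [(.4712,-.0665,.167),(.4712,-.0665,.185),(.469,-.069,.1475),(.469,-.069,.11),(.547,-.083,.168),(.4922,-.1366,.126),(.4922,-.1366,.14)]:print(p,f(p))
y=np.array([np.cos(np.radians(134.4)),np.sin(np.radians(134.4)),0])
for sg in(1,-1):
  for z in(.126,.14):print(sg,z,f(np.array([.4922,-.1366,z])+sg*.02*y))
```

```text
(0.4712, -0.0665, 0.167) [557. 205.]
(0.4712, -0.0665, 0.185) [557. 189.]
(0.469, -0.069, 0.1475) [555. 226.]
(0.469, -0.069, 0.11) [555. 257.]
(0.547, -0.083, 0.168) [667. 202.]
(0.4922, -0.1366, 0.126) [610. 312.]
(0.4922, -0.1366, 0.14) [610. 300.]
1 0.126 [586. 300.]
1 0.14 [586. 288.]
-1 0.126 [634. 324.]
-1 0.14 [635. 313.]
```

The lever has not moved: the knob is still at crop (185,287) in the top view. In the side view the fingertips, about (592,278) and (632,298), sit roughly 20 mm higher than the TCP height suggests. The fingers therefore passed over the knob. I'll go back and straddle it lower.

Emit:
servo_tool(plan=[[[0,0,0,0,0,1,0.6],[0,0,0,0,0,1,0.6],[0,0,-0.285,-0.19,0.565,0,0.6],[0,0,-0.285,-0.19,0.565,0,0.6],[0,0,-0.285,-0.19,0.565,0,0.6],[0,0,-0.285,-0.19,0.565,0,0.6],[0,0,-0.285,-0.19,0.565,0,0.6],[0,0,-0.285,-0.19,0.565,0,0.6]]])

```text
time: 7.65
eef_pos: [0.4686, -0.0678, 0.1662]
ee_rot: [0.0, 0.064, 0.998, 0.0]
ft_force: [0.3, -0.6, 0.1]
opening: 0.0512
finger_force: 0.0
```

Emit:
servo_tool(plan=[[[0,0,0,0,0,-0.5,0.6],[0,0,0,0,0,-0.5,0.6],[0,0,0,0,0,-0.5,0.6],[0,0,0,0,0,-0.5,0.6],[0,0,0,0,0,-0.5,0.6],[0,0,0,0,0,0,0.6],[0,0,0,0,0,0,0.6],[0,0,0,0,0,0,0.6]]])

```text
time: 8.45
eef_pos: [0.4693, -0.0686, 0.1164]
ee_rot: [0.0, 0.06, 0.998, -0.0]
ft_force: [0.3, -0.0, -0.5]
opening: 0.0508
finger_force: 0.0
```

Run:
```python
from h import *
c=cam('side');s=ctrl.state();k=s['eef_pos'];u,v=proj(c,k).astype(int);o=(u-25,v-35)
cv2.imwrite('pics/k3.png',cv2.resize(c[0][v-35:v+25,u-25:u+45],None,fx=10,fy=10,interpolation=cv2.INTER_CUBIC))
print(k,(proj(c,k)-o)*10,(proj(c,(.469,-.069,.1475))-o)*10,s['opening'],s['ft_force'])
```

```text
[ 0.4694297  -0.06861828  0.116474  ] [251.46454709 352.80820352] [250.18157214 301.40635434] 0.05079709918147148 [-0.57456136 -0.33059167 -0.29330858]
```

View pics/k3.png

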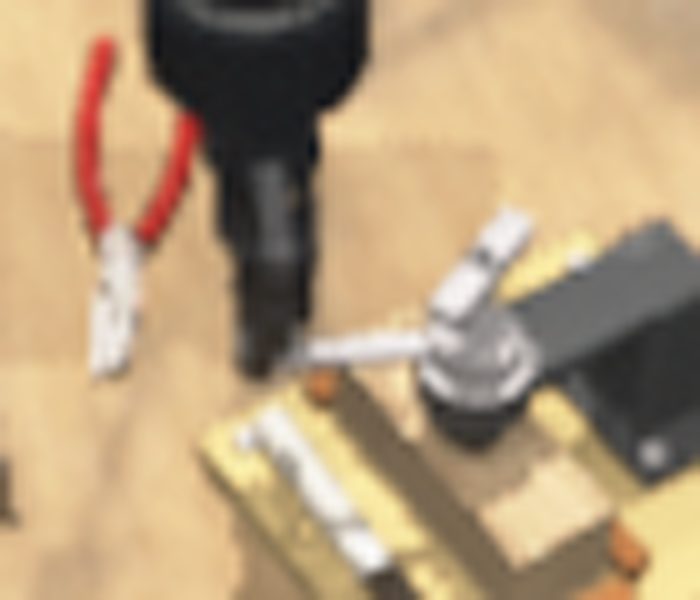

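The finger column at (270,300) covers the knob, but the height is still ambiguous here. I'll close on the knob, and the opening will show whether it is between the pads.

Emit:
servo_tool(plan=[[[0,0,0,0,0,0,0],[0,0,0,0,0,0,0],[0,0,0,0,0,0,0],[0,0,0,0,0,0,0],[0,0,0,0,0,0,0],[0,0,0,0,0,0,0],[0,0,0,0,0,0,0],[0,0,0,0,0,0,0]]], squeeze=20)

```text
time: 9.3
eef_pos: [0.4689, -0.0685, 0.116]
ee_rot: [-0.0, 0.06, 0.998, -0.0]
ft_force: [-0.2, 0.2, -0.2]
opening: 0.0
finger_force: 0.0
```

```bash
python3 -c "
from h import *
s=ctrl.state();print({k:np.round(v,3) for k,v in s.items()})"
```

```text
{'time': np.float64(9.3), 'joints': array([-0.145,  0.127, -0.467,  0.977, -0.   , -0.024]), 'qvel': array([ 0.001,  0.001,  0.   , -0.002,  0.   ,  0.001]), 'joint_torque': array([ 1.0000e-03, -3.9784e+01,  3.1574e+01,  2.0000e-03, -0.0000e+00,
       -0.0000e+00]), 'eef_pos': array([ 0.469, -0.068,  0.116]), 'ee_rot': array([-0.   ,  0.06 ,  0.998, -0.   ]), 'ft_force': array([-0.232,  0.223, -0.16 ]), 'moment': array([ 0.009, -0.041, -0.014]), 'finger_force': np.float64(0.0), 'opening': np.float64(0.0)}
```

Run:
```python
from h import *
c=cam('side');t=cam('top')
for p in [(0,0,0),(.176,.573,.193),(.469,-.0685,.116)]:print(p,proj(c,p),proj(t,p))
a=c[0];k=ctrl.state()['eef_pos'];u,v=proj(c,k).astype(int);print(u,v)
A=cv2.resize(a[v-30:v+20,u-20:u+20],None,fx=10,fy=10,interpolation=cv2.INTER_LANCZOS4)
s0=cv2.imread('pics/side0.png')
u0,v0=207,90
B=cv2.resize(s0[v0-25:v0+25,u0-20:u0+20],None,fx=10,fy=10,interpolation=cv2.INTER_LANCZOS4)
cv2.imwrite('pics/k4.png',np.hstack([A,B]))
```

```text
(0, 0, 0) [188.24542928 238.52279346] [295.98736462 363.62705803]
(0.176, 0.573, 0.193) [213.24065829  98.82334847] [ 76.70901465 320.50800568]
(0.469, -0.0685, 0.116) [313.0244181  210.35685973] [315.62935668 208.03697877]
313 210
```

View pics/k4.png

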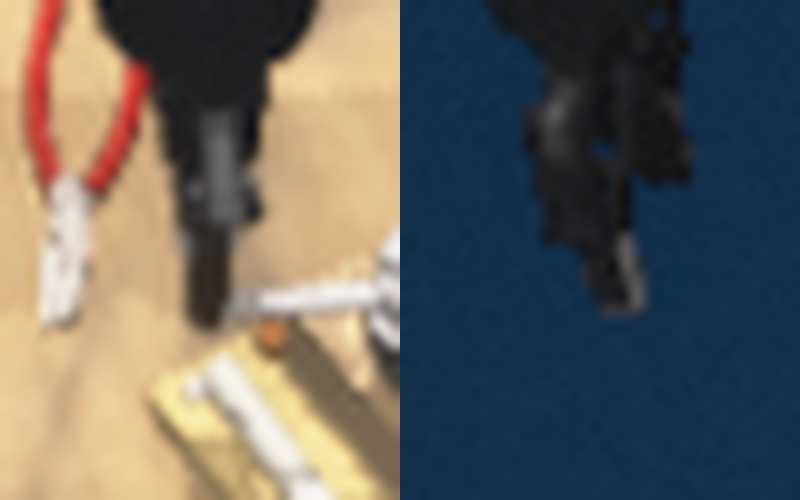

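Run:
```python
from h import *
for f,(x0,x1,y0,y1) in (('top0',(20,100,300,360)),('side0',(185,230,65,105))):
    a=cv2.imread(f'pics/{f}.png').astype(int)[y0:y1,x0:x1]
    m=(a[:,:,0]-a[:,:,2])<25
    print(f,x0,y0)
    for i,r in enumerate(m):print(y0+i,''.join('#' if q else '.' for q in r))
c=cam('side');t=cam('top');y=np.array([.293,.956,0])
for p in (0,.042,-.042):
  for z in(.193,.206,.266):
    q=np.array([.176,.573,0])+p*y;q[2]=z;print(p,z,proj(c,q).round(1),proj(t,q).round(1))
```

```text
top0 20 300
300 ###.#####...#.........#.........#.###..##..##.##.#..............................
301 ..#..##..##.###....#.....#....#....##.#.#..##.##.......#.....#..................
302 .#....#..........#...#...##.#.#.........#......######.##.....##.................
303 .....#...........#.##..#...#...##........#...#.#.#.........#.............#.#....
304 ......#.......#...##......##...##..#.##....##.#......#......##..........#.....#.
305 ..#.....#.#...#...#...........#............#.#...#..#......#.#.##.....#.........
306 #..#...###...##.#..#....#....#..#.#...#.##.##....#....#.##..##.....###..#.#....#
307 #.#......#........#.#....#...#..#.....#.#.#.....#.#.####.#.........#...#........
308 #.#...#.........#..##.##.##.....#.##.....#.......##...#.........#....#..#..#..#.
309 .#...........#.#.#...##.....#.#......#..##.#..#.###.##.#..#........#.#...#....#.
310 .#..##...#.####....#.....#..#..#...#.......#.......#....##..###...#......#......
311 ....#.....##.##....#.........###.#..........#..#.#...........#.#..#.#.#...##....
312 .#..#...#....#...#.#...#.......#......#...#.......#.#.##..#..#..
[... 5638 characters left out ...]
...
98 .............................................
99 .............................................
100 .............................................
101 .............................................
102 .............................................
103 .............................................
104 .............................................
0 0.193 [213.2  98.8] [ 76.7 320.5]
0 0.206 [212.6  96.3] [ 74.1 321.5]
0 0.266 [209.6  84.4] [ 61.1 326.3]
0.042 0.193 [215.4  93. ] [ 61.8 316. ]
0.042 0.206 [214.8  90.5] [ 59. 317.]
0.042 0.266 [211.8  78.6] [ 45.3 321.6]
-0.042 0.193 [211.  104.8] [ 91.6 325. ]
-0.042 0.206 [210.4 102.3] [ 89.2 326. ]
-0.042 0.266 [207.2  90.3] [ 77.  331.1]
```

Run:
```python
from h import *
t=cv2.imread('pics/top0.png')[305:355,40:100]; s=cv2.imread('pics/side0.png')[60:110,190:225]
f=lambda a:np.clip(cv2.resize(a,None,fx=8,fy=8,interpolation=cv2.INTER_CUBIC).astype(float)*2.2,0,255).astype(np.uint8)
cv2.imwrite('pics/g0.png',np.hstack([f(t),f(s)]))
```

```text
(no output)
```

View pics/g0.png

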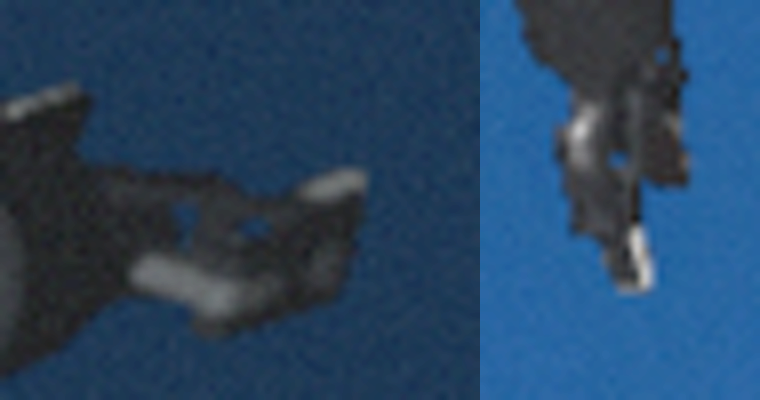

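Run:
```python
from h import *
c=cam('side');t=cam('top')
def tri(a,b):
    o1,d1=ray(c,*a);o2,d2=ray(t,*b);k=np.linalg.lstsq(np.c_[d1,-d2],o2-o1,rcond=None)[0]
    p,q=o1+k[0]*d1,o2+k[1]*d2;return (p+q)/2,np.linalg.norm(p-q)
for b in ((85,328),(84,335),(82,342),(67,346)):print(b,tri((209.4,96),b))
for n,x in(('side',c),('top',t)):
    print(n,x[1].round(2).tolist(),[d for d in imaging.get_image(n).keys()])
# jig consistency of marks: knob, T mid triangulated
print(tri((313.5,204.5),(315.8,207.6)),tri((338.3,200.3),(320.9,178.9)))
```

```text
(85, 328) (array([0.16674616, 0.52441508, 0.24342587]), np.float64(0.0007055497126450569))
(84, 335) (array([0.15883528, 0.5223624 , 0.24773331]), np.float64(0.017721837127803935))
(82, 342) (array([0.1508371 , 0.52308333, 0.25066325]), np.float64(0.034772115811539266))
(67, 346) (array([0.14011984, 0.57741215, 0.21635764]), np.float64(0.048604208585996234))
side [[375.3, 0.0, 321.81], [0.0, 375.3, 201.04], [0.0, 0.0, 1.0]] ['pixels', 'fov_y', 'cx', 'cy', 'rvec', 'tvec']
top [[450.03, 0.0, 313.1], [0.0, 450.03, 199.95], [0.0, 0.0, 1.0]] ['pixels', 'fov_y', 'cx', 'cy', 'rvec', 'tvec']
(array([ 0.46955896, -0.06931604,  0.15128023]), np.float64(0.002236937909211626)) (array([ 0.55164447, -0.0856129 ,  0.16980627]), np.float64(0.010324938635003495))
```

The front fingertip triangulates to z≈0.243, while its xy matches. The real tips therefore sit about 30–37 mm above the reported TCP. I'll open, go 32 mm lower and close gently.

Emit:
servo_tool(plan=[[[0,0,0,0,0,0.5,0.6],[0,0,0,0,0,0,0.6],[0,0,0,0,0,0,0.6],[0,0,0,0,0,0,0.6],[0,0,0,0,0,-0.5,0.6],[0,0,0,0,0,-0.5,0.6],[0,0,0,0,0,-0.5,0.6],[0,0,0,0,0,-0.5,0.6]]])

```text
time: 10.5
eef_pos: [0.4683, -0.0684, 0.0846]
ee_rot: [-0.001, 0.06, 0.998, 0.0]
ft_force: [-0.2, -0.2, 0.8]
opening: 0.0513
finger_force: 0.0
```

Emit:
servo_tool(plan=[[[0,0,0,0,0,0,0.3],[0,0,0,0,0,0,0.3],[0,0,0,0,0,0,0.1],[0,0,0,0,0,0,0.1],[0,0,0,0,0,0,0.1],[0,0,0,0,0,0,0.1],[0,0,0,0,0,0,0.1],[0,0,0,0,0,0,0.1]]])

```text
time: 11.3
eef_pos: [0.4691, -0.0688, 0.0862]
ee_rot: [0.0, 0.06, 0.998, -0.0]
ft_force: [-0.9, -2.2, 0.9]
opening: 0.0151
finger_force: 21.0
```

The knob is held: opening is 15 mm and grip force 21 N. I'll loosen to a close cage and swing the lever counter-clockwise.

Emit:
servo_tool(plan=[[[0,0,0,0,0,0,0.22],[0,0,0.113,-0.035,-0.235,0,0.22],[0,0,0.113,-0.02,-0.235,0,0.22],[0,0,0.113,-0.007,-0.237,0,0.22],[0,0,0.113,0.007,-0.237,0,0.22],[0,0,0.113,0.02,-0.235,0,0.22],[0,0,0.113,0.035,-0.235,0,0.22],[0,0,0.113,0.05,-0.23,0,0.22]]])

```text
time: 12.1
eef_pos: [0.4694, -0.0994, 0.086]
ee_rot: [-0.0, -0.148, 0.989, 0.002]
ft_force: [-3.2, 5.2, 3.7]
opening: 0.0189
finger_force: 2.7
```

Emit:
servo_tool(plan=[[[0,0,0.113,0.06,-0.23,0,0.22],[0,0,0.113,0.075,-0.225,0,0.22],[0,0,0.113,0.09,-0.22,0,0.22],[0,0,0.113,0.1,-0.215,0,0.22],[0,0,0.113,0.115,-0.21,0,0.22],[0,0,0.113,0.125,-0.2,0,0.22],[0,0,0.113,0.14,-0.19,0,0.22],[0,0,0.113,0.15,-0.185,0,0.22]]])

```text
time: 12.9
eef_pos: [0.4854, -0.1334, 0.0857]
ee_rot: [-0.001, -0.375, 0.927, 0.002]
ft_force: [-5.6, 3.6, 3.6]
opening: 0.0186
finger_force: 2.8
```

```bash
python3 -c "
from h import *
s=ctrl.state();print({k:np.round(v,3) for k,v in s.items()})"
```

```text
{'time': np.float64(12.9), 'joints': array([-0.27 ,  0.21 , -0.441,  0.923,  0.002, -1.04 ]), 'qvel': array([-0.055,  0.069,  0.087,  0.018, -0.001, -0.641]), 'joint_torque': array([ -0.335, -43.426,  32.624,  -2.638,  -0.413,   0.69 ]), 'eef_pos': array([ 0.485, -0.133,  0.086]), 'ee_rot': array([-0.001, -0.375,  0.927,  0.002]), 'ft_force': array([-5.605,  3.58 ,  3.631]), 'moment': array([0.593, 1.144, 0.049]), 'finger_force': np.float64(2.822), 'opening': np.float64(0.019)}
```

Emit:
servo_tool(plan=[[[0,0,0,0.16,-0.175,0,0.22],[0,0,0,0.165,-0.17,0,0.22],[0,0,0,-0.05,0.06,0,0.6],[0,0,0,0,0,0,0.6],[0,0,0,0,0,0.8,0.6],[0,0,0,0,0,0.8,0.6],[0,0,0,0,0,0.8,0.6],[0,0,0,0,0,0.8,0.6]]])

```text
time: 13.7
eef_pos: [0.4929, -0.1402, 0.1508]
ee_rot: [0.001, -0.374, 0.927, -0.0]
ft_force: [-0.1, 0.3, 0.4]
opening: 0.0514
finger_force: 0.0
```

Run:
```python
from h import *
s=ctrl.state();p=s['eef_pos'];q=s['ee_rot'];print(p,s['ft_force'],90-2*np.degrees(np.arctan2(q[1],q[2])))
print((np.array([.5477,-.0832])-p[:2])/.02)
c=cam('side');u,v=proj(c,(.5,-.09,.15)).astype(int)
cv2.imwrite('pics/k5.png',cv2.resize(c[0][v-35:v+25,u-40:u+40],None,fx=10,fy=10,interpolation=cv2.INTER_CUBIC));o=(u-40,v-35)
for P in((.469,-.0688,.1475),(.547,-.0832,.168),(.4885,-.137,.1475)):print((proj(c,P)-o)*10)
```

```text
[ 0.49289223 -0.1402253   0.15082045] [-0.10376122  0.31906655  0.42456441] 133.9470954995972
[2.7403885 2.8512649]
[310.049685   330.97683981]
[533.72893123 284.9965515 ]
[410.98071408 471.06742386]
```

View pics/k5.png

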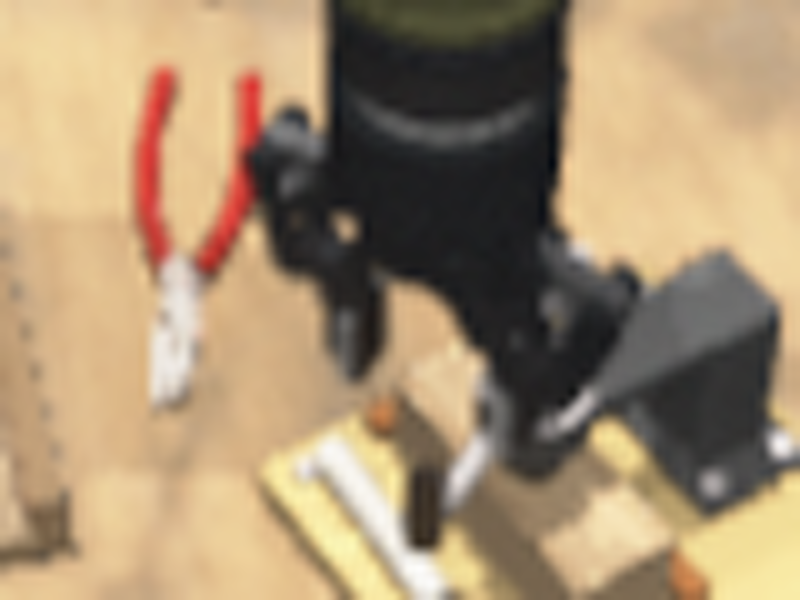

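The lever has swung to the right: the knob is now at crop (425,505), about −0.95 rad, so the nut is loose. Next is the T-bar.

Emit:
servo_tool(plan=[[[0,0,-0.03,0.55,0.57,0,0.6],[0,0,-0.03,0.55,0.57,0,0.6],[0,0,-0.03,0.55,0.57,0,0.6],[0,0,-0.03,0.55,0.57,0,0.6],[0,0,0,0.54,0.57,0,0.6],[0,0,0,0,0,-0.4,0.6],[0,0,0,0,0,-0.4,0.6],[0,0,0,0,0,-0.4,0.6]]])

```text
time: 14.55
eef_pos: [0.5465, -0.0838, 0.1248]
ee_rot: [-0.001, -0.345, 0.939, 0.0]
ft_force: [-0.2, 0.0, 0.2]
opening: 0.0513
finger_force: 0.0
```

Emit:
servo_tool(plan=[[[0,0,0,0,0,-0.3,0.6],[0,0,0,0,0,-0.2,0.6],[0,0,0,0,0,-0.1,0.4],[0,0,0,0,0,0,0.3],[0,0,0,0,0,0,0.05],[0,0,0,0,0,0,0.05],[0,0,0,0,0,0,0.05],[0,0,0,0,0,0,0.05]]], squeeze=50)

```text
time: 15.35
eef_pos: [0.5475, -0.0837, 0.1143]
ee_rot: [0.0, -0.345, 0.939, -0.0]
ft_force: [-0.5, -0.7, 1.5]
opening: 0.0126
finger_force: 50.0
```

```bash
python3 -c "
from h import *
s=ctrl.state();print({k:np.round(v,3) for k,v in s.items()})"
```

```text
{'time': np.float64(15.35), 'joints': array([-0.152,  0.272, -0.289,  1.009, -0.   , -0.855]), 'qvel': array([-0.002,  0.   , -0.001,  0.001,  0.001, -0.   ]), 'joint_torque': array([ 3.3600e-01, -4.8612e+01,  3.1756e+01, -2.8400e-01,  2.0700e-01,
        3.3000e-02]), 'eef_pos': array([ 0.547, -0.084,  0.114]), 'ee_rot': array([ 0.   , -0.345,  0.939, -0.   ]), 'ft_force': array([-0.452, -0.719,  1.501]), 'moment': array([-0.175,  0.168,  0.034]), 'finger_force': np.float64(49.962), 'opening': np.float64(0.013)}
```

Emit:
servo_tool(plan=[[[0,0,-0.12,0,0,-0.01,0.05],[0,0,-0.12,0,0,-0.01,0.05],[0,0,-0.12,0,0,-0.01,0.05],[0,0,-0.12,0,0,-0.01,0.05],[0,0,-0.12,0,0,-0.01,0.05],[0,0,-0.12,0,0,-0.01,0.05],[0,0,-0.12,0,0,-0.01,0.05],[0,0,-0.12,0,0,-0.01,0.05]]])

```text
time: 16.15
eef_pos: [0.5476, -0.0838, 0.1127]
ee_rot: [0.0, -0.099, 0.995, -0.0]
ft_force: [-0.6, -0.8, 1.3]
opening: 0.0128
finger_force: 50.2
```

```bash
cat > st.py <<'E'
from h import *
s=ctrl.state();q=s['ee_rot'];print(s['time'],s['eef_pos'].round(4),s['ft_force'].round(2),s['moment'].round(3),'yaw',round(90-2*np.degrees(np.arctan2(q[1],q[2])),2),'tq6',s['joint_torque'][5].round(3),s['qvel'][5].round(2),s['opening'].round(4),s['finger_force'].round(1))
E
python3 st.py
```

```text
Traceback (most recent call last):
  File "st.py", line 2, in <module>
    s=ctrl.state();q=s['ee_rot'];print(s['time'],s['eef_pos'].round(4),s['ft_force'].round(2),s['moment'].round(3),'yaw',round(90-2*np.degrees(np.arctan2(q[1],q[2])),2),'tq6',s['joint_torque'][5].round(3),s['qvel'][5].round(2),s['opening'].round(4),s['finger_force'].round(1))
                                                                                                                                                                                                                                   ^^^^^^^^^^^^^^^^^^
AttributeError: 'float' object has no attribute 'round'
```

```bash
sed -i "s/s\['opening'\].round(4),s\['finger_force'\].round(1)/s['opening'],s['finger_force']/" st.py; python3 st.py
```

```text
16.15 [ 0.5476 -0.0838  0.1127] [-0.56 -0.82  1.33] [-0.082  0.117  0.124] yaw 101.39 tq6 -0.527 0.62 0.012837918023429658 50.1742547750473
```

Emit:
servo_tool(plan=[[[0,0,-0.03,0,0,-0.0025,0.05],[0,0,-0.03,0,0,-0.0025,0.05],[0,0,-0.03,0,0,-0.0025,0.05],[0,0,-0.03,0,0,-0.0025,0.05],[0,0,-0.03,0,0,-0.0025,0.05],[0,0,-0.03,0,0,-0.0025,0.05],[0,0,-0.03,0,0,-0.0025,0.05],[0,0,-0.03,0,0,-0.0025,0.05]]])

```text
time: 16.95
eef_pos: [0.5475, -0.0838, 0.1122]
ee_rot: [0.0, -0.037, 0.999, -0.0]
ft_force: [-0.8, -2.4, 4.8]
opening: 0.0131
finger_force: 50.6
```

```bash
python3 st.py
```

```text
16.95 [ 0.5475 -0.0838  0.1122] [-0.84 -2.44  4.84] [-0.406  0.224  0.132] yaw 94.25 tq6 -0.051 0.16 0.013052324325223439 50.567856431007385
```

Emit:
servo_tool(plan=[[[0,0,-0.03,0,0,-0.0025,0.05],[0,0,-0.03,0,0,-0.0025,0.05],[0,0,-0.03,0,0,-0.0025,0.05],[0,0,-0.03,0,0,-0.0025,0.05],[0,0,-0.03,0,0,-0.0025,0.05],[0,0,-0.03,0,0,-0.0025,0.05],[0,0,-0.03,0,0,-0.0025,0.05],[0,0,-0.03,0,0,-0.0025,0.05]]])

```text
time: 17.75
eef_pos: [0.5476, -0.0838, 0.1119]
ee_rot: [0.0, 0.026, 1.0, -0.0]
ft_force: [-1.1, -2.8, 5.8]
opening: 0.0129
finger_force: 50.6
```

```bash
python3 st.py
```

```text
17.75 [ 0.5476 -0.0838  0.1119] [-1.1  -2.78  5.81] [-0.442  0.22   0.047] yaw 87.05 tq6 -0.05 0.16 0.012917796635480039 50.59355556964874
```

Emit:
servo_tool(plan=[[[0,0,-0.03,0,0,-0.0025,0.05],[0,0,-0.03,0,0,-0.0025,0.05],[0,0,-0.03,0,0,-0.0025,0.05],[0,0,-0.03,0,0,-0.0025,0.05],[0,0,-0.03,0,0,-0.0025,0.05],[0,0,-0.03,0,0,-0.0025,0.05],[0,0,-0.03,0,0,-0.0025,0.05],[0,0,-0.03,0,0,-0.0025,0.05]]])

```text
time: 18.55
eef_pos: [0.5476, -0.0838, 0.1114]
ee_rot: [0.0, 0.088, 0.996, -0.0]
ft_force: [-1.8, -1.3, 5.9]
opening: 0.0129
finger_force: 50.6
```

```bash
python3 st.py
```

```text
18.55 [ 0.5476 -0.0838  0.1114] [-1.82 -1.35  5.9 ] [-0.466  0.249  0.142] yaw 79.85 tq6 -0.034 0.15 0.012902590241428612 50.61447501182556
```

Emit:
servo_tool(plan=[[[0,0,-0.03,0,0,-0.0025,0.05],[0,0,-0.03,0,0,-0.0025,0.05],[0,0,-0.03,0,0,-0.0025,0.05],[0,0,-0.03,0,0,-0.0025,0.05],[0,0,-0.03,0,0,-0.0025,0.05],[0,0,-0.03,0,0,-0.0025,0.05],[0,0,-0.03,0,0,-0.0025,0.05],[0,0,-0.03,0,0,-0.0025,0.05]]])

```text
time: 19.35
eef_pos: [0.5476, -0.0839, 0.1111]
ee_rot: [0.0, 0.151, 0.989, -0.0]
ft_force: [-1.5, -1.7, 5.6]
opening: 0.0124
finger_force: 50.8
```

```bash
python3 st.py
```

```text
19.35 [ 0.5476 -0.0839  0.1111] [-1.53 -1.74  5.65] [-0.45   0.292  0.148] yaw 72.66 tq6 0.024 0.15 0.012446522276292558 50.791277289390564
```

Emit:
servo_tool(plan=[[[0,0,-0.03,0,0,-0.0025,0.05],[0,0,-0.03,0,0,-0.0025,0.05],[0,0,-0.03,0,0,-0.0025,0.05],[0,0,-0.03,0,0,-0.0025,0.05],[0,0,-0.03,0,0,-0.0025,0.05],[0,0,-0.03,0,0,-0.0025,0.05],[0,0,-0.03,0,0,-0.0025,0.05],[0,0,-0.03,0,0,-0.0025,0.05]]])

```text
time: 20.15
eef_pos: [0.5476, -0.0839, 0.1107]
ee_rot: [0.0, 0.212, 0.977, -0.0]
ft_force: [-1.4, -2.6, 5.9]
opening: 0.0129
finger_force: 51.0
```

```bash
python3 st.py
```

```text
20.15 [ 0.5476 -0.0839  0.1107] [-1.39 -2.57  5.92] [-0.493  0.332  0.207] yaw 65.47 tq6 0.082 0.15 0.012923202083136336 51.032132506370544
```

The moment and wrist torque have risen, consistent with roughly 30–35 N of foot force. I'll release the T-bar and go back to the knob.

Emit:
servo_tool(plan=[[[0,0,0,0,0,0,0.6],[0,0,0,0,0,0,0.6],[0,0,0,0,0,0.75,0.6],[0,0,0,0,0,0.75,0.6],[0,0,0.28,-0.4,-0.4,0.75,0.6],[0,0,0.28,-0.4,-0.4,0,0.6],[0,0,0.28,-0.4,-0.4,0,0.6],[0,0,0.28,-0.4,-0.4,0,0.6]]])

```text
time: 20.95
eef_pos: [0.5149, -0.1154, 0.1551]
ee_rot: [-0.0, -0.083, 0.997, 0.0]
ft_force: [-0.1, -0.3, -0.4]
opening: 0.051
finger_force: 0.0
```

Emit:
servo_tool(plan=[[[0,0,0.24,-0.23,-0.24,0,0.6],[0,0,0.24,-0.23,-0.24,0,0.6],[0,0,0.24,-0.23,-0.24,0,0.6],[0,0,0.24,-0.23,-0.24,0,0.6],[0,0,0.24,-0.23,-0.24,0,0.6],[0,0,0,0,0,0,0.6],[0,0,0,0,0,0,0.6],[0,0,0,0,0,0,0.6]]])

```text
time: 21.75
eef_pos: [0.4925, -0.1392, 0.1552]
ee_rot: [0.0, -0.383, 0.924, 0.0]
ft_force: [-0.1, 0.4, -0.5]
opening: 0.0514
finger_force: 0.0
```

```bash
python3 st.py
python3 - <<'E'
from h import *
c=cam('side');P=np.array([.493,-.140,.1475]);u,v=proj(c,P);print(u,v)
x0,y0=int(u)-10,int(v)-8
a=c[0][y0:y0+24,x0:x0+24].max(2)
print(x0,y0);print('\n'.join(' '.join(f'{q:3d}' for q in r) for r in a))
E
```

```text
21.75 [ 0.4925 -0.1392  0.1552] [-0.14  0.36 -0.46] [ 0.036 -0.065 -0.022] yaw 135.02 tq6 0.018 -0.01 0.05135925439133646 0.0
324.57234512972104 219.53662645497621
314 211
190 186 183 179 177 167 182 153 153 213 221 226 231 230 228 171 100 107  92  54  35  36  56  53
185 184 180 173 181 175 187 154 112 176 218 222 226 230 229 158  85 106  98  58  36  37  78  92
183 179 192 206 179 187 196 152 119 113 173 210 221 228 229 157  75 104  97  59  38  64 104 122
197 217 226 233 173 153 161 131 114 113 111 170 209 221 227 165  95 108  94  58  49 138 169 145
230 241 234 235 217 152 119 118 115 114 113 124 177 209 214 191 162 129  90  57  58 140 161 127
246 246 236 236 240 222 207 158 120 115 114 114 137 193 198 222 212 141  85  64  59  61  60  60
242 247 245 239 242 243 241 190 134 119 110 112 115 162 212 226 203 130  76  65  63  61  61  60
218 241 247 243 236 239 239 223 162 108  90  94 111 172 223 215 165 112  71  57  59  58  57  54
181 225 244 247 237 231 238 241 170  77  64  72 109 214 223 177 143 126  92  65  54  51  49  80
190 192 232 246 246 234 238 242 162  63  63  65 114 209 195 135 
[... 675 characters left out ...]
 121 117 118 120 116 169 211
143 220 246 248 249 235 184 218 245 248 246 238 236 238 240 226 178 137 120 117 118 120 126 179
162 162 230 247 248 249 214 182 231 247 248 244 236 239 241 227 183 150 132 120 118 119 120 137
212 162 181 238 248 248 238 194 194 237 247 249 225 221 231 190 156 155 151 131 120 118 118 121
233 192 144 198 241 247 248 237 202 216 231 223 163 148 193 173 157 161 163 152 128 119 119 120
233 220 175 139 200 242 248 248 239 197 161 112  79  81 133 202 220 191 168 165 146 125 120 123
232 233 219 167 143 219 245 248 248 229 146  87  79  81  94 200 241 219 183 170 163 141 123 121
229 231 231 214 162 162 231 247 245 239 180  97  81  85  84 116 204 205 193 177 200 175 138 124
```

Emit:
servo_tool(plan=[[[0,0,0,0,0,-0.8,0.6],[0,0,0,0,0,-0.8,0.6],[0,0,0,0,0,-0.8,0.6],[0,0,0,0,0,-0.6,0.6],[0,0,0,0,0,-0.45,0.5],[0,0,0,0,0,0,0.22],[0,0,0,0,0,0,0.22],[0,0,0,0,0,0,0.22]]], squeeze=20)

```text
time: 22.6
eef_pos: [0.4926, -0.1396, 0.087]
ee_rot: [0.0, -0.384, 0.923, -0.0]
ft_force: [0.4, 0.2, -0.7]
opening: 0.0188
finger_force: 0.4
```

```bash
python3 st.py
python3 - <<'E'
from h import *
p=ctrl.state()['eef_pos'][:2]
A=np.array([.5477,-.0832]);d=p-A;r=np.hypot(*d);t=np.degrees(np.arctan2(d[1],d[0]))%360;print(r,t)
t0=226.;st=3.4
for i in range(18):
    a=np.radians(t0-st*(i+.5));print(round(t0-st*(i+1),1),(np.array([np.sin(a),-np.cos(a)])*.08*np.radians(st)/.02).round(3))
E
```

```text
22.6 [ 0.4926 -0.1396  0.087 ] [ 0.42  0.17 -0.72] [ 0.125  0.12  -0.007] yaw 135.12 tq6 0.0 -0.0 0.01879766936693874 0.40531198494136333
0.07877864373906515 225.66931605509217
222.6 [-0.166  0.17 ]
219.2 [-0.155  0.179]
215.8 [-0.144  0.188]
212.4 [-0.133  0.197]
209.0 [-0.121  0.204]
205.6 [-0.109  0.211]
202.2 [-0.096  0.217]
198.8 [-0.083  0.222]
195.4 [-0.07   0.227]
192.0 [-0.056  0.231]
188.6 [-0.042  0.234]
185.2 [-0.029  0.236]
181.8 [-0.014  0.237]
178.4 [-0.     0.237]
175.0 [0.014 0.237]
171.6 [0.028 0.236]
168.2 [0.042 0.234]
164.8 [0.055 0.231]
```

Emit:
servo_tool(plan=[[[0,0,-0.113,-0.165,0.17,0,0.22],[0,0,-0.113,-0.155,0.18,0,0.22],[0,0,-0.113,-0.145,0.19,0,0.22],[0,0,-0.113,-0.133,0.197,0,0.22],[0,0,-0.113,-0.12,0.205,0,0.22],[0,0,-0.113,-0.11,0.21,0,0.22],[0,0,-0.113,-0.096,0.217,0,0.22],[0,0,-0.113,-0.083,0.222,0,0.22]]])

```text
time: 23.4
eef_pos: [0.4737, -0.1092, 0.0873]
ee_rot: [0.001, -0.155, 0.988, -0.002]
ft_force: [2.4, -4.3, -2.7]
opening: 0.0187
finger_force: 2.5
```

```bash
cat > k.py <<'E'
from h import *
s=ctrl.state();p=s['eef_pos'][:2];d=p-np.array([.5477,-.0832]);r=np.hypot(*d);t=np.arctan2(d[1],d[0])
F=s['ft_force'];cw=np.array([np.sin(t),-np.cos(t)]);rad=d/r
print(s['time'],'r',r.round(4),'ang',(np.degrees(t)%360).round(2),'Ftan',(-F[:2]@cw).round(2),'Frad',(F[:2]@rad).round(2),'Fz',F[2].round(2),'v',(s['qvel'][[0,5]]).round(3),s['finger_force'])
E
python3 k.py;python3 st.py
```

```text
23.4 r 0.0784 ang 199.37 Ftan 4.9 Frad -0.85 Fz -2.66 v [0.08  0.666] 2.493786960840225
23.4 [ 0.4737 -0.1092  0.0873] [ 2.43 -4.34 -2.66] [-0.867 -0.499  0.072] yaw 107.83 tq6 -0.686 0.67 0.01873778136003436 2.493786960840225
```

Emit:
servo_tool(plan=[[[0,0,-0.057,-0.037,0.113,0,0.22],[0,0,-0.057,-0.033,0.114,0,0.22],[0,0,-0.057,-0.03,0.115,0,0.22],[0,0,-0.057,-0.026,0.116,0,0.22],[0,0,-0.057,-0.023,0.117,0,0.22],[0,0,-0.057,-0.02,0.117,0,0.22],[0,0,-0.057,-0.016,0.118,0,0.22],[0,0,-0.057,-0.012,0.118,0,0.22]]])

```text
time: 24.2
eef_pos: [0.4697, -0.0908, 0.0873]
ee_rot: [0.001, -0.037, 0.999, -0.002]
ft_force: [1.9, -4.4, -3.0]
opening: 0.0188
finger_force: 2.4
```

```bash
python3 k.py
```

```text
24.2 r 0.0783 ang 185.53 Ftan 4.56 Frad -1.42 Fz -3.03 v [0.048 0.343] 2.4238476902246475
```

Emit:
servo_tool(plan=[[[0,0,-0.033,-0.006,0.07,0,0.22],[0,0,-0.033,-0.005,0.07,0,0.22],[0,0,-0.033,-0.004,0.07,0,0.22],[0,0,-0.033,-0.003,0.07,0,0.22],[0,0,-0.033,-0.002,0.07,0,0.22],[0,0,-0.033,0,0.07,0,0.22],[0,0,-0.033,0,0.07,0,0.22],[0,0,-0.033,0.002,0.07,0,0.22]]])

```text
time: 25.0
eef_pos: [0.4695, -0.0795, 0.0873]
ee_rot: [0.001, 0.032, 0.999, -0.002]
ft_force: [1.8, -5.7, -2.8]
opening: 0.019
finger_force: 2.6
```

```bash
python3 k.py
```

```text
25.0 r 0.0783 ang 177.3 Ftan 5.66 Frad -2.03 Fz -2.77 v [0.028 0.2  ] 2.5823499262332916
```

Emit:
servo_tool(plan=[[[0,0,-0.025,0.003,0.052,0,0.22],[0,0,-0.025,0.003,0.052,0,0.22],[0,0,-0.025,0.004,0.052,0,0.22],[0,0,-0.025,0.005,0.052,0,0.22],[0,0,-0.025,0.006,0.052,0,0.22],[0,0,-0.025,0.006,0.052,0,0.22],[0,0,-0.025,0.007,0.052,0,0.22],[0,0,-0.025,0.008,0.052,0,0.22]]])

```text
time: 25.8
eef_pos: [0.4704, -0.0715, 0.0873]
ee_rot: [0.002, 0.084, 0.996, -0.002]
ft_force: [3.0, -6.6, -2.7]
opening: 0.0188
finger_force: 2.9
```

```bash
python3 k.py
```

```text
25.8 r 0.0782 ang 171.42 Ftan 6.12 Frad -3.94 Fz -2.72 v [0.024 0.151] 2.8955966234207153
```

Emit:
servo_tool(plan=[[[0,0,-0.02,0.008,0.042,0,0.22],[0,0,-0.02,0.008,0.042,0,0.22],[0,0,-0.02,0.009,0.042,0,0.22],[0,0,-0.02,0.009,0.042,0,0.22],[0,0,-0.02,0.01,0.042,0,0.22],[0,0,-0.02,0.01,0.042,0,0.22],[0,0,-0.02,0.011,0.042,0,0.22],[0,0,-0.02,0.011,0.042,0,0.22]]])

```text
time: 26.6
eef_pos: [0.4717, -0.0651, 0.0873]
ee_rot: [0.002, 0.126, 0.992, -0.002]
ft_force: [1.9, -7.3, -2.3]
opening: 0.0189
finger_force: 3.2
```

```bash
python3 k.py
```

```text
26.6 r 0.0781 ang 166.6 Ftan 6.64 Frad -3.57 Fz -2.27 v [0.018 0.123] 3.246685490012169
```

Emit:
servo_tool(plan=[[[0,0,-0.025,0.013,0.051,0,0.22],[0,0,-0.025,0.013,0.051,0,0.22],[0,0,-0.025,0.014,0.051,0,0.22],[0,0,-0.025,0.015,0.05,0,0.22],[0,0,-0.025,0.015,0.05,0,0.22],[0,0,-0.025,0.016,0.05,0,0.22],[0,0,-0.025,0.016,0.05,0,0.22],[0,0,-0.025,0.017,0.05,0,0.22]]])

```text
time: 27.4
eef_pos: [0.474, -0.0574, 0.0873]
ee_rot: [0.002, 0.178, 0.984, -0.002]
ft_force: [1.3, -9.2, -2.1]
opening: 0.0191
finger_force: 3.6
```

```bash
python3 k.py
```

```text
27.4 r 0.0781 ang 160.69 Ftan 8.29 Frad -4.26 Fz -2.11 v [0.021 0.15 ] 3.595024421811104
```

Emit:
servo_tool(plan=[[[0,0,-0.01,0.007,0.02,0,0.22],[0,0,-0.01,0.007,0.02,0,0.22],[0,0,-0.01,0.007,0.02,0,0.22],[0,0,-0.01,0.007,0.02,0,0.22],[0,0,-0.01,0.007,0.02,0,0.22],[0,0,-0.01,0.007,0.02,0,0.22],[0,0,-0.01,0.007,0.02,0,0.22],[0,0,-0.01,0.007,0.02,0,0.22]]])

```text
time: 28.2
eef_pos: [0.4752, -0.0544, 0.0873]
ee_rot: [0.002, 0.198, 0.98, -0.003]
ft_force: [1.6, -8.5, -2.2]
opening: 0.019
finger_force: 3.7
```

```bash
python3 k.py
```

```text
28.2 r 0.078 ang 158.32 Ftan 7.26 Frad -4.66 Fz -2.24 v [0.008 0.06 ] 3.7127383053302765
```

Emit:
servo_tool(plan=[[[0,0,0,0,0,0,0.22],[0,0,0,0,0,0,0.22],[0,0,0,0,0,0,0.22],[0,0,0,0,0,0,0.22],[0,0,-0.013,0.009,0.025,0,0.22],[0,0,-0.013,0.009,0.025,0,0.22],[0,0,-0.013,0.009,0.025,0,0.22],[0,0,-0.013,0.01,0.025,0,0.22]]])

```text
time: 29.0
eef_pos: [0.476, -0.0525, 0.0873]
ee_rot: [0.002, 0.212, 0.977, -0.003]
ft_force: [2.3, -10.2, -2.5]
opening: 0.0187
finger_force: 3.8
```

```bash
python3 k.py
```

```text
29.0 r 0.078 ang 156.82 Ftan 8.44 Frad -6.08 Fz -2.48 v [0.01  0.077] 3.7866058945655823
```

The nut is firmly tight at about 9 N at the moving knob. I'll open and retreat.

Emit:
servo_tool(plan=[[[0,0,0,0,0,0,0.6],[0,0,0,0,0,0,0.6],[0,0,0,0,0,0,0.6],[0,0,0,0,0,0.8,0.6],[0,0,0,0,0,1,0.6],[0,0,0,0,0,1,0.6],[0,0,0,0,0,1,0.6],[0,0,0,0,0,1,0.6]]])

```text
time: 29.8
eef_pos: [0.4743, -0.0494, 0.1833]
ee_rot: [-0.0, 0.211, 0.978, 0.0]
ft_force: [0.3, 0.4, -0.3]
opening: 0.0514
finger_force: 0.0
```

Emit:
servo_tool(plan=[[[0,0,0,-0.3,1,1,0.6],[0,0,0,-0.3,1,0.5,0.6],[0,0,0,-0.3,1,0,0.6],[0,0,0,-0.3,1,0,0.6],[0,0,0,0,1,0,0.6],[0,0,0,0,1,0,0.6],[0,0,0,0,1,0,0.6],[0,0,0,0,1,0,0.6]]])

```text
time: 30.6
eef_pos: [0.4502, 0.1114, 0.2125]
ee_rot: [-0.0, 0.211, 0.978, 0.0]
ft_force: [-0.3, 0.4, 0.1]
opening: 0.0514
finger_force: 0.0
```

Run:
```python
from h import *
s=ctrl.state();print(s['time'],s['eef_pos'],s['ft_force'])
a=[]
for n in('top','side'):
    c=cam(n);u,v=proj(c,(.52,-.08,.1)).astype(int);a.append(cv2.resize(c[0][v-45:v+45,u-40:u+40],None,fx=5,fy=5,interpolation=cv2.INTER_CUBIC))
cv2.imwrite('pics/end.png',np.hstack(a))
```

```text
30.6 [0.45023033 0.11137709 0.21251647] [-0.25315197  0.4068464   0.07368629]
```

View pics/end.png

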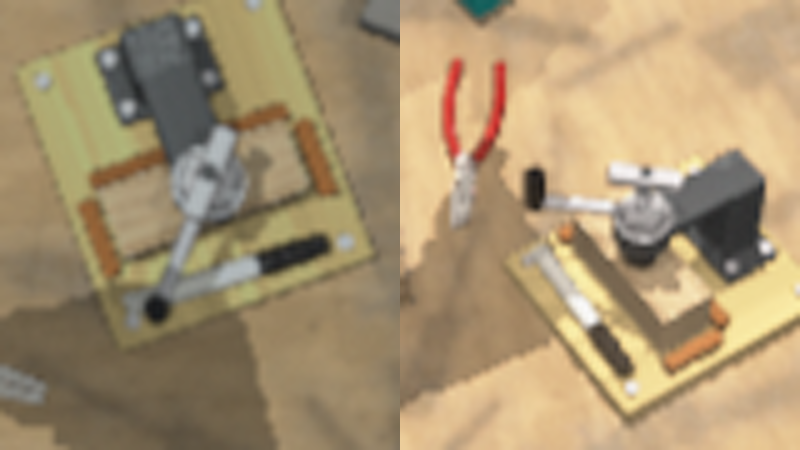

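The final view shows the lever swung back to the top-view crop position (155,307) and the T-bar turned. The block is in its nest, and the marker and pliers have not moved. I'll hand the job in.

```bash
python3 -c "
from rig import ctrl
print(ctrl.finish_job())"
```

```text
the job is handed in; nothing more can be done
None
```

The job is handed in at about 31 s: I loosened the nut, turned the screw about 1.12 rad until the foot bore on the block (roughly 35 N, inferred from noisy torque readings), and re-tightened the nut to about 9 N at the moving knob; the block is in its nest, and the pliers and marker in the last view had not moved.

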